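Hang the lopsided tape-roll carrier on the spring scale

ROBOT

A 6-joint arm with a two-finger parallel gripper is mounted at the origin on the work surface. World frame = base frame: x ahead of the robot, y to its left, z up, the work surface at z = 0. Lengths are in mm, angles in degrees, forces in N, time in s.
With the tool pointing down it reaches from about 350 to 850 mm from the base axis. Payload 8.1 kg.
Tool frame: the origin (TCP) lies midway between the tips of the shut fingers; the grasp point (between the pads) lies 19 mm behind it; z points along the fingers, y is the line along which they close (so a half turn about z gives the same grasp; the last joint's range is limited). The gripper opens to 85 mm and grips with 20 to 120 N. Pads are 22 mm wide; open, the fingers measure 114 mm over their backs; the gripper's body (76 mm by 85 mm) begins 54 mm behind the grasp point. The pads swing forward as they close: fully open they stand 13 mm farther back than shut.
Start: joints at [69.42, 7.471, 85.268, -0, 87.261, -4.893], TCP at [162.213, 577.661, 231.292] pointing down, gripper open.
Joint ranges: [-169.43, 169.43], [-51.17, 129.36], [1.28, 143.12], [-76.62, 256.62], [0, 156.53], [-152.29, 152.29]. Speed limits (degrees/s): [136.94, 136.94, 159.86, 180, 180, 180].

INTERFACE

Orientations are given as [roll, pitch, yaw] about the fixed x, y, z axes, in that order (R = Rz(yaw) Ry(pitch) Rx(roll)).
In Python, from bench import r gives the robot as it stands.
- The arm moves only by the tool step_arm, never from a script. Its arguments are lists of equal length, an entry for each row: "delta_pos": the shift along the world's x, y, z in units of 200 mm (1.0 is 200 mm), a list of three; "spin": the turn about the world's z in units of 180 degrees (1.0 is 180 degrees). In form: {"delta_pos": [[dx, dy, dz], ...], "spin": [spin, ...]}. A call has 1 to 8 rows; each row shifts and turns the commanded pose from where the row before left it; what a row does not reach is not made up. A row lasts 1/8 s, in which the tool goes at most 62.5 mm and 10.7 degrees, less where a joint would pass 70% of its speed; a pose out of reach is approached as far as the arm can. A call with a number of a shift or a turn outside -1 to 1 is refused whole. A call with a gripper value outside its range is refused whole. "gripper" is the opening, from -1 (shut) to 1 (fully open), set as the call begins (left out, the last holds). The fingers move at their own pace and stop on an object; "squeeze" is the grip in N (left out, the last holds). Time passes only in rows, so rows that do not move let the fingers close. It gives the time, the measured TCP pose, the force, the opening and the grip force at its end, in the units of the state.
- r.sense(): the state, without advancing time (a new reading comes with each control period).
- r.snapshot(name): name is "side" or "top" or "wrist"; returns a dict with "pixels" (384x512x3 uint8, blue, green, red), "fx", "fy", "cx", "cy" (pixels), "dist_coeffs" ([k1, k2, p1, p2, k3] as OpenCV has them; the pictures are not rectified), "camera_from_world" (4x4, takes a point from world to camera coordinates). Camera axes: x right, y up, looking along -z (the intrinsics and any distortion apply to the point x, -y, -z); pixel columns grow to the right and rows downward; lengths in mm; the calibration is good to about 2 mm. A picture is of the moment at which its call begins. There is no depth.
- r.hand_in(): hands the job in; it is judged then, once.
The state is a dict: "time": time; "joint_pos": joint angles; "qd": joint speeds; "joint_efforts": joint torques, N m; "tool_pos": TCP position; "tcp_rot": TCP orientation; "ft_force": force on the tool from outside, world axes, zero at the start; "wrist_torque": the same for the moment, N m; "finger_gap": finger opening in mm; "grip_force": force on a finger pad.
Only numpy, scipy, OpenCV 4.12 (cv2) and the standard library are available. Lean on these libraries where they do the work, as an engineer would, in place of code of your own. Each camera call takes 0.05 s, during which the arm holds its last target. There are 200 camera calls.

TASK

Weigh the remaining white tape: pick up the carrier with the white roll and hang it by its hole on the hook of the spring scale, so that it hangs there freely. Its roll sits off to one side and the hook sinks under load, so hand the weight over slowly and let go only once the carrier is in balance and the scale bears all of it: the hook must not jerk or spring back, and the carrier must not be left to swing. Do not overload the scale, and leave the green carrier and the other things on the table where they are.

Things in the scene. Friction and masses are not known exactly. Their poses are not given: they have to be found in the camera images.
- white_tab (a point): Where to grip the white carrier: centre of the flat solid tab at the top of its upright strap, 172 mm above the carrier's underside. The tab spans 132 to 187 mm above the underside, 44 mm wide (along x) and 6 mm thick (along y); pinch its faces from above, closing along y. z points up the strap.
- white_carrier: One rigid piece of 0.3 to 0.8 kg (varies, unknown): aluminium base plate 130 x 85 x 4 mm, upright strap 44 x 6 mm, 187 mm high, and a white tape roll (76 mm across, top at 49 mm) fixed flat on the base, its centre 66 mm to -x of the strap. Origin under the strap's foot; axes as white_tab. Stands on the table at the start.
- white_eye (a point): Roof apex of the hole through the strap (along y), 130 mm above the underside, 42 mm below white_tab. Hole 24 mm wide, 32 mm high below the apex, the top 12 mm narrowing at 45 degrees. Centre of mass: 43 mm to -x and 92 mm below the apex; so hung free the carrier leans 0.44 rad about y, roll side lower, tab leaning towards the roll's side (-x).
- scale: White spring-scale column, 70 x 60 mm, 292 mm high, on a dark foot 130 x 120 mm; origin at table height under the middle of its hook-side face. The hook arm sticks out there along the scale's -y, 260 mm up. The carrier hangs with its y along the scale's y: pass the hole over the hook's tip towards +y. Scale and carrier yaws lie within 0.3 rad of the world's axes.
- saddle (a point): Top of the 8 mm round hook bar at its shallow saddle, where the hole's apex must rest: 122 mm out from the column's face, 260 mm up unloaded; sinks with the hook. Towards the column the bar is level, its top 4 mm higher than the saddle; outwards it rises to the tip, which ends 22 mm beyond the saddle with its top 10 mm above it.
- hookarm (a joint): How far the hook arm has sunk straight down, m: 0 unloaded, end stop at 0.10. A spring of about 120 N/m bears the load (about 8 mm for each newton), lightly damped.
- green_tab (a point): The same point on the green-roll carrier, of the same shape and size, standing on the table nearby; to be left alone.
- tape_roll: Loose paper-coloured tape ring lying flat, 100 mm across, 40 mm high; origin under its centre; leave alone.
- glue_jar: White jar with blue cap, 64 mm across, 85 mm high; origin under its centre; leave alone.
- calculator: White desk calculator, 150 x 100 x 16 mm; origin under its centre; leave alone.
- scissors: Scissors lying flat, about 170 mm long; origin at the pivot; leave alone.
There are look-alikes about, which are no part of the job. What is shaped like the white_carrier but brown or pink is not meant.

How it is judged (in metres and radians):
On the way, in this order (a step that is already met when the one before it is completed fails the run):
1. the white carrier is lifted clear of the table (height (world z) of white_tab above 0.205 m and contact force between the fingers and white_carrier above 1 N), for 0.2 s.
2. its hole sits in the hook's saddle and the scale takes load while the gripper still holds it (distance between white_eye and saddle below 0.012 m and value of joint hookarm above 0.008 m and contact force between the fingers and white_carrier above 1 N), for 0.2 s.
At the end, for the whole second after the job is handed in: The white carrier hangs free from the hook: its hole's apex within 12 mm of the saddle, the hook sunk more than 18 mm under it (more than 2 N on the scale), the carrier nearly still (below 0.08 m/s), leaning 0.25 to 0.65 rad as its balance wants, and nothing holding it (distance between white_eye and saddle below 0.012 m and value of joint hookarm above 0.018 m and contact force between white_carrier and scale above 2 N and contact force between the fingers and white_carrier below 0.1 N and linear speed of white_carrier below 0.08 m/s and angle between white_eye's own z axis and vertical between 0.25 and 0.65 rad); the robot touches nothing.
It fails at once if the hook arm jerks down or springs back (faster than 0.08 m/s) (velocity of joint hookarm above 0.08 m/s or velocity of joint hookarm below -0.08 m/s).
It fails at once if the carrier is let swing while on the hook (faster than 1.5 rad/s) (value of joint hookarm above 0.01 m and angular speed of white_carrier above 1.5 rad/s).
It fails at once if the scale is overloaded (more than 15 N) (contact force between any of white_carrier, the arm, the fingers and scale above 15 N).
It fails at once if the green carrier or another loose thing is pushed more than 20 mm (distance of any of green_tab, tape_roll, glue_jar, calculator, scissors from where it was at the start of the episode above 0.02 m).
It also fails if it takes over 70 s, if anything falls off the work surface, if the arm or the gripper's body presses on something with over 40 N, if the wrist force passes 120 N, or if a joint passes its speed limit or range.

## Working session

There is one attempt and no reset: what is moved stays moved. The work goes in short steps, Python scripts to look and compute and a tool call to move; the robot and the scene stay as the last step left them, time stands still between calls to the robot, and variables do not carry over. Pictures are saved under pics/ and viewed, at most 10 in all, crops included, and the job is handed in when it is done.

Besides the shell and the picture viewer there is one more tool, called after "Emit:" by a JSON object that holds its "api" and its "payload". step_arm: Moves the arm, as the interface text tells. Shifts and turns lie within -1 to 1; 1 stands for 200 mm of shift or 180 degrees of turn. Its arguments: {"type":"object","properties":{"delta_pos":{"type":"array","items":{"type":"array","items":{"type":"number","minimum":-1,"maximum":1}}},"spin":{"type":"array","items":{"type":"number","minimum":-1,"maximum":1}},"gripper":{"type":"number"},"squeeze":{"type":"number"}},"required":["delta_pos","spin"]}

```bash
mkdir -p pics; ls; cat > h.py <<'E'
import numpy as np, cv2, json
from bench import r
def snap(n,f):
    s=r.snapshot(n); cv2.imwrite(f'pics/{f}.png',s['pixels'])
    np.save(f'pics/{f}.npy',{k:s[k] for k in s},allow_pickle=True); return s
def load(f): return np.load(f'pics/{f}.npy',allow_pickle=True).item()
F=np.diag([1.,-1,-1])
def KD(s): return np.array([[s['fx'],0,s['cx']],[0,s['fy'],s['cy']],[0,0,1.]]),np.array(s['dist_coeffs'],float)
def proj(s,P):
    T=np.array(s['camera_from_world']);P=np.atleast_2d(np.array(P,float))
    c=(P@T[:3,:3].T+T[:3,3])@F; K,D=KD(s)
    return cv2.projectPoints(c,np.zeros(3),np.zeros(3),K,D)[0][:,0]
def ray(s,uv):
    T=np.array(s['camera_from_world']);K,D=KD(s)
    u=cv2.undistortPoints(np.array(uv,float).reshape(-1,1,2),K,D)[:,0]
    d=np.c_[u,np.ones(len(u))]@F@T[:3,:3]; o=-T[:3,:3].T@T[:3,3]; return o,d
def atz(s,uv,z):
    o,d=ray(s,uv); return o+d*((z-o[2])/d[:,2:3])
E
python3 - <<'E'
from h import *
a=snap('side','side0');b=snap('top','top0')
for s in(a,b):
    T=np.array(s['camera_from_world']);print((-T[:3,:3].T@T[:3,3]).round(),s['fx'],s['dist_coeffs'])
cv2.imwrite('pics/side0b.png',cv2.resize(a['pixels'],(800,600)));cv2.imwrite('pics/top0b.png',cv2.resize(b['pixels'],(800,600)))
print(r.sense())
E
```

```text
pics
[  -61. -1025.  1035.] 425.7539901078884 [-0.06962757  0.          0.          0.          0.        ]
[ 412.  -11. 1759.] 410.89307760752934 [-0.02354613  0.          0.          0.          0.        ]
{'time': 0.1, 'joint_pos': array([ 6.94185310e+01,  7.51244596e+00,  8.53228373e+01,  1.40190149e-04,
        8.72609049e+01, -4.89173862e+00]), 'qd': array([ 0.04427079, -0.09691882, -0.23703224,  0.04784695,  0.01565657,
        0.08544882]), 'joint_efforts': array([ 8.62619363e-04, -5.70960224e+01, -5.01932895e+01, -2.60139786e-04,
        8.41456815e-03, -5.43428223e-05]), 'tool_pos': array([162.04823289, 577.19395239, 230.33390573]), 'tcp_rot': array([-1.79904174e+02, -8.34178766e-03,  1.64310256e+02]), 'ft_force': array([-0.20686737, -0.36947004,  0.85525302]), 'wrist_torque': array([0.04609997, 0.0073273 , 0.03295584]), 'grip_force': 0.0, 'finger_gap': 85.30260787035468}
```

View pics/side0b.png

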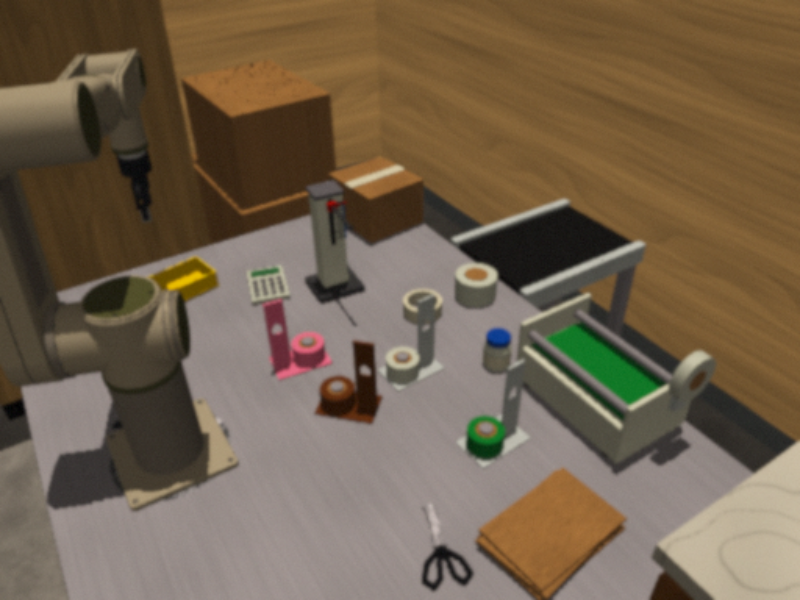

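View pics/top0b.png

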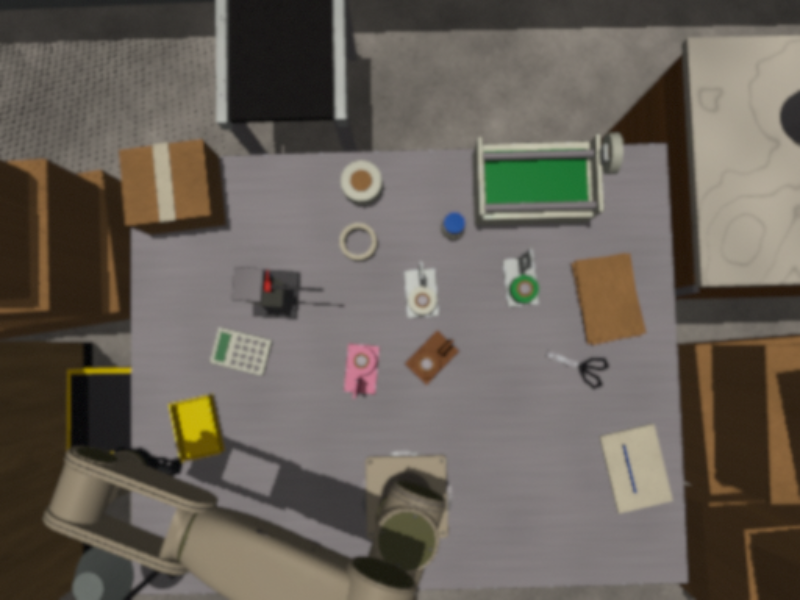

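Candidates on the 800x600 side picture: white-roll carrier (403,365), pink (300,345), brown (345,390) and green (490,435). Only the one at (403,365), at (422,290) in the top picture, has a white roll on an aluminium plate, so it fits the description. I'll confirm it and the scale in one enlarged crop.

```bash
python3 - <<'E'
from h import *
a=load('side0')['pixels'];b=load('top0')['pixels']
z=lambda i,x,y,w,h:cv2.resize(i[y:y+h,x:x+w],(400,300),interpolation=cv2.INTER_CUBIC)
# side: carrier (x240-290,y180-250); scale
im=np.vstack([np.hstack([z(a,230,175,80,60+0),z(a,180,110,80,60)]),np.hstack([z(b,240,157,60,45),z(b,140,160,88,66)])])
cv2.imwrite('pics/c1.png',im)
E
```

```text
(no output)
```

View pics/c1.png

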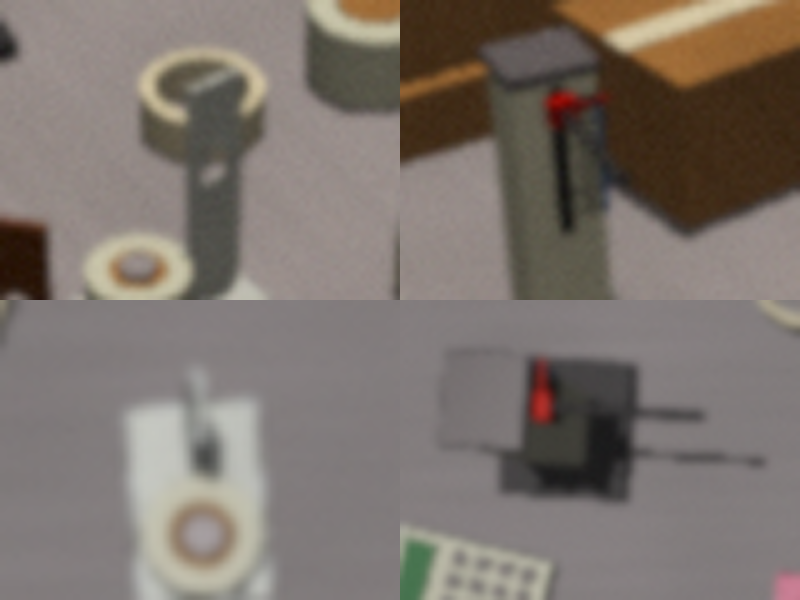

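The crop confirms a white roll on a grey strap with a hole (crop 213,174). The hook bar reaches to (704,414) in the top crop, with its shadow below it. Next I fit the poses.

```bash
cat > fit.py <<'E'
from h import *
from scipy.optimize import least_squares
S,T=load('side0'),load('top0')
def un(p,ox,oy,qx,qy,s): return ((p[0]-qx+.5)/s-.5+ox,(p[1]-qy+.5)/s-.5+oy)
cs=lambda *p:un(p,230,175,0,0,5); ss=lambda *p:un(p,180,110,400,0,5)
ct=lambda *p:un(p,240,157,0,300,400/60); st=lambda *p:un(p,140,160,400,300,400/88)
def fit(obs,x0):
    def W(p,L): 
        c,s=np.cos(p[2]),np.sin(p[2]); return np.array([p[0]+c*L[0]-s*L[1],p[1]+s*L[0]+c*L[1],L[2]])
    f=lambda p:np.concatenate([proj(s,W(p,L))[0]-uv for s,uv,L in obs])
    o=least_squares(f,x0,loss='soft_l1',x_scale=[10,10,.1]);print(o.x[:2].round(1),np.degrees(o.x[2]).round(2));print(f(o.x).reshape(-1,2).round(1).tolist());return o.x
print(atz(T,[ct(203,533)],49),atz(T,[st(487,398)],292),atz(T,[st(704,414)],265))
c=fit([(S,cs(139,265),(-66,0,49)),(T,ct(203,533),(-66,0,49)),(S,cs(188,92),(-22,0,187)),(S,cs(240,68),(22,0,187)),(S,cs(213,174),(0,0,114)),(T,ct(197,370),(22,0,187))],[500,0,0.])
s=fit([(T,st(447,347),(35,60,292)),(T,st(528,350),(35,0,292)),(T,st(522,451),(-35,0,292)),(T,st(437,447),(-35,60,292)),(T,st(704,414),(0,-144,266)),
 (S,ss(480,48),(-35,60,292)),(S,ss(568,26),(35,60,292)),(S,ss(602,70),(35,0,292)),(S,ss(505,85),(-35,0,292))],[500,350,0.])
np.save('poses.npy',np.array([c,s]))
for f,z in(('white_tab',172),):print(f,c[:2])
cc,sn=np.cos(s[2]),np.sin(s[2]);print('saddle',s[0]+sn*122,s[1]-cc*122)
E
python3 fit.py
```

```text
[[527.07069045 -55.96464996  49.        ]] [[558.87313634 349.54397412 292.        ]] [[543.84474606 181.0720219  265.        ]]
[590.4 -53.8] 2.06
[[-0.3, 0.8], [0.1, 0.6], [0.0, -0.5], [0.2, -0.2], [0.2, -2.2], [0.4, -0.1]]
[554.3 321.9] -4.58
[[0.6, 1.7], [-0.7, 1.9], [-0.7, -0.9], [1.4, -0.9], [0.7, 0.2], [0.6, -0.3], [-0.4, 0.1], [-1.3, -2.7], [1.2, -1.6]]
white_tab [590.43361842 -53.83489281]
saddle 544.6030833699729 200.3397252500361
```

Emit:
{"api": "step_arm", "payload": {"delta_pos": [[0.134,-0.197,0.022],[0.134,-0.197,0.022],[0.134,-0.197,0.022],[0.134,-0.197,0.022],[0.134,-0.197,0.022],[0.134,-0.197,0.022],[0.134,-0.197,0.022],[0.134,-0.197,0.022]], "spin": [0.0062,0.0062,0.0062,0.0062,0.0062,0.0062,0.0062,0.0062], "gripper": 1, "squeeze": 40}}

```text
time: 1.1
tool_pos: [377.0, 261.0, 266.3]
tcp_rot: [-180.0, -0.0, 173.3]
ft_force: [1.2, -0.1, 0.5]
finger_gap: 85.6
grip_force: 0.0
```

Emit:
{"api": "step_arm", "payload": {"delta_pos": [[0.134,-0.197,0.022],[0.134,-0.197,0.022],[0.134,-0.197,0.022],[0.134,-0.197,0.022],[0.134,-0.197,0.022],[0.134,-0.197,0.022],[0.134,-0.197,0.022],[0.134,-0.197,0.022]], "spin": [0.0062,0.0062,0.0062,0.0062,0.0062,0.0062,0.0062,0.0062]}}

```text
time: 2.1
tool_pos: [591.5, -54.2, 301.3]
tcp_rot: [180.0, -0.0, -177.8]
ft_force: [1.4, 0.6, 0.2]
finger_gap: 85.5
grip_force: 0.0
```

Emit:
{"api": "step_arm", "payload": {"delta_pos": [[0,0,0],[0,0,0]], "spin": [0,0]}}

```text
time: 2.35
tool_pos: [590.7, -52.6, 301.0]
tcp_rot: [180.0, -0.1, -177.9]
ft_force: [-0.8, 0.3, 0.5]
finger_gap: 85.9
grip_force: 0.0
```

```bash
python3 - <<'E'
from h import *
w=snap('wrist','w1');q=r.sense();print(q['tool_pos'],q['tcp_rot'],q['ft_force'])
im=w['pixels'].copy()
c,s=np.load('poses.npy')
for L in [(-66,0,49),(-22,-3,187),(22,-3,187),(22,3,187),(-22,3,187)]:
    cc,sn=np.cos(c[2]),np.sin(c[2]);p=proj(w,[c[0]+cc*L[0]-sn*L[1],c[1]+sn*L[0]+cc*L[1],L[2]])[0];print(p.round())
    cv2.circle(im,(int(p[0]),int(p[1])),2,(0,0,255),-1)
cv2.imwrite('pics/w1b.png',cv2.resize(im,(800,600)))
E
```

```text
[590.53899386 -52.08256664 301.24796593] [ 1.79968902e+02 -5.57706406e-02 -1.77816612e+02] [-0.04126127  0.51909943  0.45687563]
[256. 102.]
[252. 163.]
[252. 217.]
[259. 217.]
[260. 163.]
```

View pics/w1b.png

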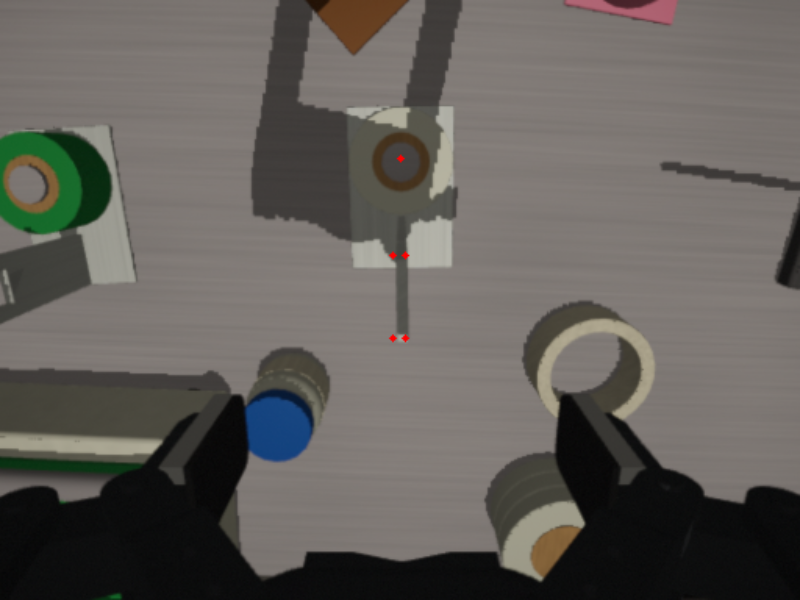

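The fit matches: strap end at (402,333), predicted (399,338), so a shift of about 2 mm towards -x. Descending and gripping.

Emit:
{"api": "step_arm", "payload": {"delta_pos": [[-0.01,0,-0.1],[0,0,-0.1],[0,0,-0.1],[0,0,-0.1],[0,0,-0.1],[0,0,-0.1],[0,0,-0.1],[0,0,-0.04]], "spin": [0,0,0,0,0,0,0,0]}}

```text
time: 3.4
tool_pos: [588.1, -52.6, 151.6]
tcp_rot: [180.0, -0.1, -177.8]
ft_force: [0.4, -0.2, 0.2]
finger_gap: 85.4
grip_force: 0.0
```

Emit:
{"api": "step_arm", "payload": {"delta_pos": [[0,0,0],[0,0,0],[0,0,0],[0,0,0],[0,0,0],[0,0,0],[0,0,0],[0,0,0]], "spin": [0,0,0,0,0,0,0,0], "gripper": -1}}

```text
time: 4.4
tool_pos: [589.3, -52.8, 154.2]
tcp_rot: [-180.0, 0.0, -177.8]
ft_force: [-0.4, -0.8, 5.4]
finger_gap: 5.3
grip_force: 43.1
```

Emit:
{"api": "step_arm", "payload": {"delta_pos": [[0,0,0.02],[0,0,0.02],[0,0,0.02],[0,0,0.02],[0,0,0.03],[0,0,0.03],[0,0,0.03],[0,0,0.03]], "spin": [0,0,0,0,0,0,0,0]}}

```text
time: 5.4
tool_pos: [589.1, -52.8, 194.2]
tcp_rot: [-180.0, 0.0, -177.8]
ft_force: [-1.1, 0.5, -2.7]
finger_gap: 5.4
grip_force: 41.9
```

Emit:
{"api": "step_arm", "payload": {"delta_pos": [[0,0,0.05],[0,0,0.05],[0,0,0.05],[0,0,0.05],[0,0,0.05],[0,0,0],[0,0,0],[0,0,0]], "spin": [0,0,0,0,0,0,0,0]}}

```text
time: 6.4
tool_pos: [588.7, -52.7, 243.0]
tcp_rot: [180.0, -0.1, -177.8]
ft_force: [0.8, -0.3, -3.3]
finger_gap: 5.3
grip_force: 41.9
```

```bash
python3 - <<'E'
from h import *
f=[]
for i in range(8): 
    w=r.snapshot('wrist') if i else snap('side','s2'); f.append(r.sense()['ft_force'])
t=snap('top','t2')
w=snap('wrist','w2');print(np.array(f).round(2));q=r.sense();print(q['tool_pos'],q['wrist_torque'],q['finger_gap'])
s=load('s2')['pixels']
p=proj(load('s2'),q['tool_pos'])[0].astype(int);print(p)
a=cv2.resize(s[p[1]-40:p[1]+80,p[0]-80:p[0]+80],(800,600),interpolation=cv2.INTER_CUBIC)
cv2.imwrite('pics/s2c.png',a)
E
```

```text
[[-0.68  0.62 -2.31]
 [ 0.22 -0.24 -2.28]
 [ 0.1  -1.29 -2.99]
 [-0.11 -0.01 -3.44]
 [-0.62  0.22 -3.25]
 [ 0.2   0.12 -3.24]
 [-0.33 -1.1  -2.54]
 [-0.14  0.15 -3.49]]
[589.00833582 -52.73061066 243.6878921 ] [-0.03047965 -0.19397677 -0.01909645] 5.687170429465381
[272 176]
```

View pics/s2c.png

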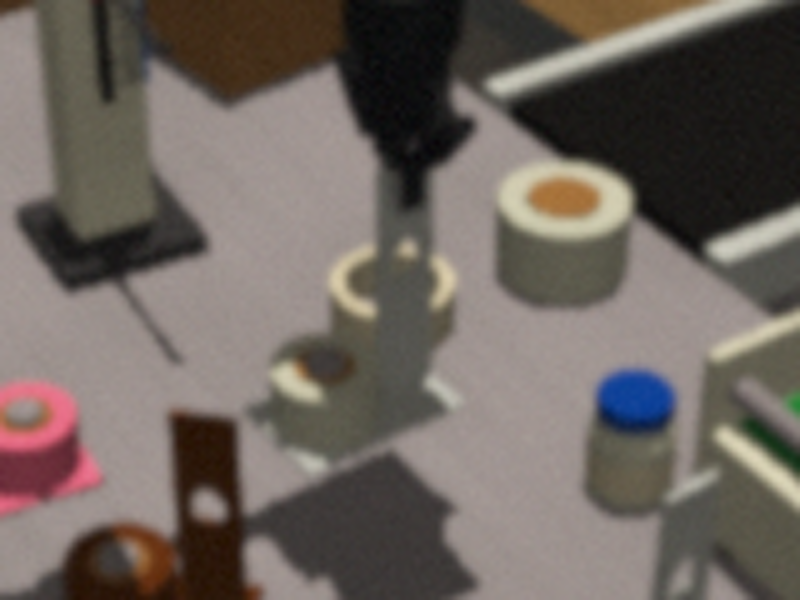

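The carrier hangs upright in the grip without slipping, and its weight is about 3.3 N. The tool cannot tilt, so I'll pre-lean the carrier in the pads. I set it down on its roll-side edge and move the tab along an arc about that edge by 0.44 rad. It then already has its balanced lean when it reaches the hook.

Emit:
{"api": "step_arm", "payload": {"delta_pos": [[0,0,-0.06],[0,0,-0.06],[0,0,-0.06],[0,0,-0.06],[0,0,-0.06],[0,0,-0.06],[0,0,-0.06],[0,0,-0.025]], "spin": [0,0,0,0,0,0,0,0]}}

```text
time: 7.9
tool_pos: [588.9, -52.6, 154.3]
tcp_rot: [180.0, -0.0, -177.8]
ft_force: [-3.3, 1.7, 14.1]
finger_gap: 5.3
grip_force: 44.5
```

Emit:
{"api": "step_arm", "payload": {"delta_pos": [[0,0,-0.005],[0,0,0]], "spin": [0,0], "squeeze": 25}}

```text
time: 8.15
tool_pos: [589.5, -52.7, 154.3]
tcp_rot: [-180.0, 0.1, -177.8]
ft_force: [-0.1, 0.6, 0.3]
finger_gap: 5.1
grip_force: 42.3
```

Emit:
{"api": "step_arm", "payload": {"delta_pos": [[-0.048,-0.0017,0.0273],[-0.0495,-0.0017,0.0246]], "spin": [0,0]}}

```text
time: 8.4
tool_pos: [568.5, -53.5, 164.1]
tcp_rot: [180.0, -0.1, -177.8]
ft_force: [-0.2, 0.1, -3.1]
finger_gap: 5.4
grip_force: 41.9
```

The table edge gives no useful moment; ft shows the carrier is simply lifted. I'll raise it and try a lower squeeze, so it turns under its own weight in the pads.

Emit:
{"api": "step_arm", "payload": {"delta_pos": [[0,0,0.04],[0,0,0.06],[0,0,0.06],[0,0,0.06],[0,0,0.06],[0,0,0.06],[0,0,0],[0,0,0]], "spin": [0,0,0,0,0,0,0,0]}}

```text
time: 9.4
tool_pos: [569.3, -53.4, 231.7]
tcp_rot: [180.0, -0.0, -177.8]
ft_force: [0.2, -0.1, -3.2]
finger_gap: 5.8
grip_force: 41.9
```

Emit:
{"api": "step_arm", "payload": {"delta_pos": [[0,0,0],[0,0,0],[0,0,0],[0,0,0]], "spin": [0,0,0,0], "gripper": -1, "squeeze": 20}}

```text
time: 9.9
tool_pos: [569.5, -53.4, 232.0]
tcp_rot: [180.0, -0.0, -177.8]
ft_force: [0.2, -0.1, -3.2]
finger_gap: 5.4
grip_force: 41.9
```

```bash
python3 - <<'E'
from h import *
f=[]
for i in range(6): 
    w=r.snapshot('wrist') if i else snap('side','s3'); q=r.sense();f.append(np.r_[q['ft_force'],q['wrist_torque']])
print(np.mean(f,0).round(3));print(q['tool_pos'],q['finger_gap'],q['grip_force'])
cv2.imwrite('pics/w3.png',w['pixels'])
s=load('s3')['pixels']
p=proj(load('s3'),q['tool_pos'])[0].astype(int);print(p)
a=cv2.resize(s[p[1]-40:p[1]+80,p[0]-80:p[0]+80],(400,300),interpolation=cv2.INTER_CUBIC)
cv2.imwrite('pics/s3c.png',np.hstack([a,cv2.resize(w['pixels'],(400,300))]))
E
```

```text
[-0.127  0.394 -3.26   0.019 -0.095  0.019]
[569.51240766 -53.42366469 232.08507015] 5.518328011246587 41.90767765045166
[267 181]
```

View pics/s3c.png

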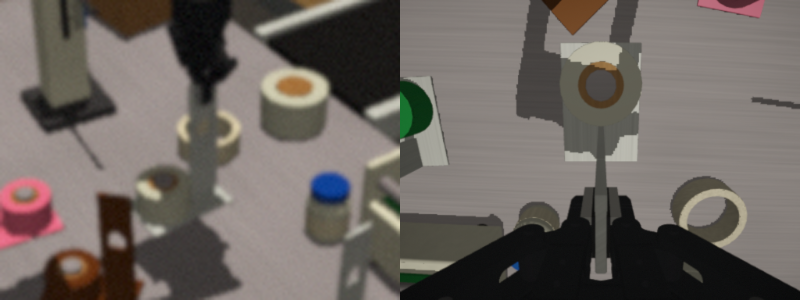

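The grip force stays at 42 N, since a lower squeeze does not act on a grip already closed. The carrier hangs upright. I'll put it back down and grip the tab's top +x corner with 20 N. The contact patch is smaller there, so the carrier can turn, and its free-hanging lean from that corner is about 0.4 rad.

Emit:
{"api": "step_arm", "payload": {"delta_pos": [[0.015,0,-0.06],[0.015,0,-0.06],[0.015,0,-0.06],[0.015,0,-0.06],[0.015,0,-0.06],[0.015,0,-0.05],[0.01,0,-0.03],[0,0,-0.01]], "spin": [0,0,0,0,0,0,0,0]}}

```text
time: 11.2
tool_pos: [589.8, -53.4, 154.3]
tcp_rot: [180.0, 0.0, -177.8]
ft_force: [-1.7, 1.0, 4.2]
finger_gap: 5.2
grip_force: 42.9
```

Emit:
{"api": "step_arm", "payload": {"delta_pos": [[0,0,0],[0,0,0]], "spin": [0,0]}}

```text
time: 11.45
tool_pos: [589.7, -53.5, 154.4]
tcp_rot: [-180.0, 0.0, -177.8]
ft_force: [-0.2, -0.1, -2.8]
finger_gap: 5.2
grip_force: 42.0
```

Emit:
{"api": "step_arm", "payload": {"delta_pos": [[0,0,0],[0,0,0],[0,0,0],[0,0,0]], "spin": [0,0,0,0], "gripper": -0.3, "squeeze": 20}}

```text
time: 11.95
tool_pos: [589.6, -53.4, 154.2]
tcp_rot: [-180.0, 0.0, -177.8]
ft_force: [0.3, 0.3, 0.3]
finger_gap: 30.3
grip_force: 0.0
```

Emit:
{"api": "step_arm", "payload": {"delta_pos": [[0.03,0,0.03],[0.03,0,0.03],[0.04,0,0.03],[0.03,0,0.02],[0,0,0],[0,0,0]], "spin": [0,0,0,0,0,0]}}

```text
time: 12.7
tool_pos: [615.3, -53.4, 175.7]
tcp_rot: [180.0, -0.0, -177.8]
ft_force: [0.0, 0.2, 0.9]
finger_gap: 30.1
grip_force: 0.0
```

Emit:
{"api": "step_arm", "payload": {"delta_pos": [[0,0,0],[0,0,0],[0,0,0],[0,0,0],[0,0,0],[0,0,0]], "spin": [0,0,0,0,0,0], "gripper": -1, "squeeze": 20}}

```text
time: 13.45
tool_pos: [615.3, -53.4, 175.8]
tcp_rot: [180.0, -0.0, -177.8]
ft_force: [-0.8, 0.4, -2.6]
finger_gap: 5.1
grip_force: 22.0
```

Emit:
{"api": "step_arm", "payload": {"delta_pos": [[0,0,0.02],[0,0,0.02],[0,0,0.02],[0,0,0.03],[0,0,0.03],[0,0,0.03],[0,0,0.03],[0,0,0.03]], "spin": [0,0,0,0,0,0,0,0]}}

```text
time: 14.45
tool_pos: [615.5, -53.4, 218.5]
tcp_rot: [-180.0, 0.0, -177.8]
ft_force: [-0.2, -0.4, -3.1]
finger_gap: 4.9
grip_force: 21.8
```

Emit:
{"api": "step_arm", "payload": {"delta_pos": [[0,0,0.03],[0,0,0.03],[0,0,0.04],[0,0,0.05],[0,0,0.05],[0,0,0.05],[0,0,0],[0,0,0]], "spin": [0,0,0,0,0,0,0,0]}}

```text
time: 15.45
tool_pos: [615.4, -53.4, 267.8]
tcp_rot: [180.0, -0.0, -177.8]
ft_force: [0.1, -0.0, -2.9]
finger_gap: 5.1
grip_force: 21.8
```

```bash
cat > look.py <<'E'
from h import *
import sys
n=sys.argv[1]; f=[]
s=snap('side','s'+n)
for i in range(6): 
    w=r.snapshot('wrist') if i else snap('wrist','w'+n); q=r.sense();f.append(np.r_[q['ft_force'],q['wrist_torque']])
print(np.mean(f,0).round(3));print(q['time'],q['tool_pos'],q['finger_gap'],q['grip_force'])
s=s['pixels'];p=proj(load('s'+n),q['tool_pos'])[0].astype(int);x0,y0=p[0]-60,p[1]-20;print('crop',x0,y0)
a=cv2.resize(s[y0:y0+90,x0:x0+120],(400,300),interpolation=cv2.INTER_CUBIC)
cv2.imwrite(f'pics/s{n}c.png',np.hstack([a,cv2.resize(w['pixels'],(400,300))]))
E
python3 look.py 4
```

```text
[-7.700e-02  1.040e-01 -2.917e+00 -1.000e-03 -1.240e-01  6.000e-03]
15.8 [615.39392445 -53.39941976 267.76470158] 5.141935035503032 21.83182328939438
crop 218 147
```

View pics/s4c.png

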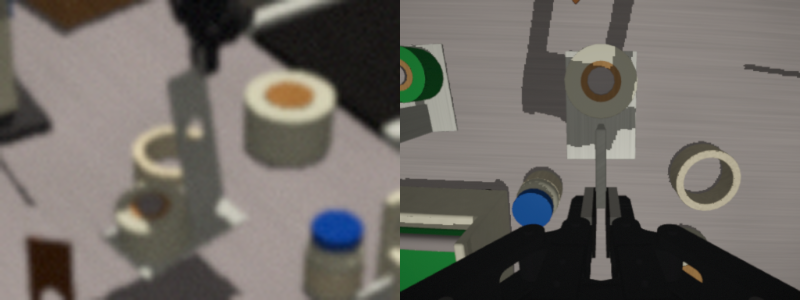

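It is leaning now. I'll fit the lean and position from both views.

```bash
cat > lean.py <<'E'
from h import *
from scipy.optimize import least_squares
def W(p,L,yaw):
    x,y,z,t=p; c,s=np.cos(t),np.sin(t)   # p: apex position, lean t (top toward -x)
    lx,ly,lz=L[0],L[1],L[2]-130
    X=c*lx-s*lz; Z=s*lx+c*lz
    return np.array([x+np.cos(yaw)*X-np.sin(yaw)*ly,y+np.sin(yaw)*X+np.cos(yaw)*ly,z+Z])
def fit(obs,x0,yaw):
    f=lambda p:np.concatenate([proj(s,W(p,L,yaw))[0]-uv for s,uv,L in obs])
    o=least_squares(f,x0,loss='soft_l1',x_scale=[10,10,10,.1]);print('apex',o.x[:3].round(1),'lean',o.x[3].round(3));print(f(o.x).reshape(-1,2).round(1).tolist());return o.x
E
python3 - <<'E'
from lean import *
S,Wr=load('s4'),load('w4')
s=lambda x,y:((x+.5)*.3-.5+218,(y+.5)*.3-.5+147)
w=lambda x,y:((x-400+.5)*1.28-.5,(y+.5)*1.28-.5)
yaw=np.radians(2)
e=26
obs=[(S,s(196,127),(0,0,112)),(S,s(168,92),(-22,0,187)),(S,s(150,205),(-66,0,49)),(S,s(147,276),(-104,-42.5,2)),(S,s(105,235),(-104,42.5,2)),(S,s(245,214),(26,-42.5,2)),
 (Wr,w(600,80),(-66,0,49)),(Wr,w(636,158),(26,42.5,4)),(Wr,w(566,158),(26,-42.5,4))]
fit(obs,[600,-54,220,.2],yaw)
E
```

```text
apex [603.  -54.4 217.6] lean 0.118
[[-0.2, 1.1], [0.8, -3.2], [-0.3, 0.2], [-0.0, 0.4], [-1.0, -0.3], [0.9, 1.7], [0.7, -1.4], [-2.4, 0.8], [0.4, 0.5]]
```

Lean is about 0.12 rad, held by pad friction. The wrist torque y of -0.124 N m gives the centre-of-mass offset, so it tracks the lean without pictures. I'll shake gently along x so that gravity ratchets the carrier towards balance, where the torque is about 0.

Emit:
{"api": "step_arm", "payload": {"delta_pos": [[-0.12,0,0],[0.12,0,0],[-0.12,0,0],[0.12,0,0],[-0.12,0,0],[0.12,0,0],[0,0,0],[0,0,0]], "spin": [0,0,0,0,0,0,0,0]}}

```text
time: 16.8
tool_pos: [615.5, -53.4, 268.3]
tcp_rot: [-180.0, 0.0, -177.8]
ft_force: [-0.8, 0.2, -2.7]
finger_gap: 5.0
grip_force: 20.6
```

```bash
cat > tq.py <<'E'
from h import *
f=[]
for i in range(5): w=r.snapshot('wrist'); q=r.sense();f.append(np.r_[q['ft_force'],q['wrist_torque']])
print(np.mean(f,0).round(3),np.std(f,0).round(3));print(q['time'],q['tool_pos'],q['finger_gap'],q['grip_force'])
E
python3 tq.py
```

```text
[-3.260e-01 -3.400e-02 -3.331e+00  3.000e-03 -2.100e-02 -1.500e-02] [0.788 0.451 0.489 0.015 0.117 0.042]
17.05 [615.46335568 -53.40837669 268.42533064] 4.872191203952044 20.57460844516754
```

```bash
sed -i 's/range(5)/range(12)/' tq.py; python3 tq.py; python3 look.py 5
```

```text
[-0.034 -0.173 -2.831 -0.01  -0.032  0.012] [0.544 0.604 0.416 0.023 0.079 0.025]
17.65 [615.54104031 -53.43616933 268.05389038] 5.118373199729284 20.571517646312714
[ 2.210e-01  1.260e-01 -3.071e+00  2.000e-03 -3.900e-02  1.600e-02]
18.0 [615.56197904 -53.39513137 268.09121103] 5.126683779281493 20.567022264003754
crop 218 147
```

View pics/s5c.png

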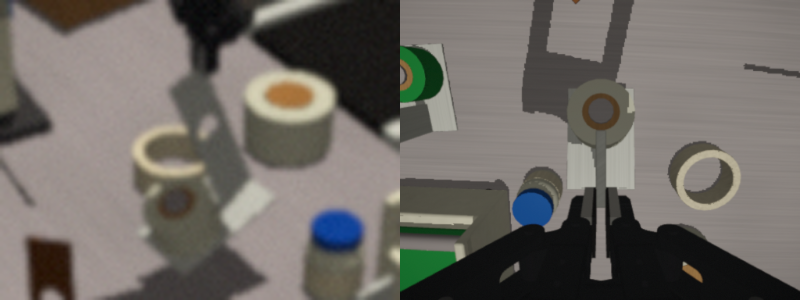

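```bash
python3 - <<'E'
from lean import *
S,Wr=load('s5'),load('w5')
s=lambda x,y:((x+.5)*.3-.5+218,(y+.5)*.3-.5+147)
w=lambda x,y:((x-400+.5)*1.28-.5,(y+.5)*1.28-.5)
obs=[(S,s(210,128),(0,0,114)),(S,s(168,90),(-22,0,187)),(S,s(176,202),(-66,0,49)),(S,s(243,234),(26,-42.5,2)),(S,s(272,197),(26,42.5,2)),
 (Wr,w(600,111),(-66,0,49)),(Wr,w(634,188),(26,42.5,4)),(Wr,w(568,188),(26,-42.5,4))]
p=fit(obs,[600,-54,220,.4],np.radians(2)); print(p[:3]-r.sense()['tool_pos'])
E
```

```text
apex [620.7 -53.2 208.9] lean 0.309
[[0.3, 0.2], [2.7, 0.3], [0.2, 1.3], [10.5, -8.8], [-12.7, -9.4], [1.3, -0.3], [-0.6, 0.1], [-0.2, -0.2]]
[  5.16762553   0.21892685 -59.21254067]
```

```bash
python3 - <<'E'
from lean import *
S,Wr=load('s5'),load('w5')
s=lambda x,y:((x+.5)*.3-.5+218,(y+.5)*.3-.5+147)
w=lambda x,y:((x-400+.5)*1.28-.5,(y+.5)*1.28-.5)
obs=[(S,s(210,128),(0,0,114)),(S,s(170,89),(-22,0,187)),(S,s(176,202),(-66,0,49)),(S,s(272,197),(26,-42.5,2)),
 (Wr,w(600,111),(-66,0,49)),(Wr,w(634,188),(26,42.5,4)),(Wr,w(568,188),(26,-42.5,4))]
p=fit(obs,[600,-54,220,.4],np.radians(2)); print(p[:3]-r.sense()['tool_pos'])
p=fit(obs[:4]+obs[4:5],[600,-54,220,.4],np.radians(2)); print(p[:3]-r.sense()['tool_pos'])
E
```

```text
apex [619.  -53.1 212.1] lean 0.315
[[-0.1, -0.5], [1.5, 0.1], [-0.1, 0.7], [1.5, 1.6], [1.5, -1.2], [-0.0, 0.5], [-0.5, 0.2]]
[  3.39456168   0.28231518 -56.00173865]
apex [615.5 -54.4 216. ] lean 0.357
[[-0.5, -1.0], [0.4, 0.2], [0.2, 0.3], [2.1, 0.2], [0.2, -0.2]]
[ -0.09957221  -1.00701441 -52.07248234]
```

Lean is about 0.35 rad and the apex sits about (0, -1, -52) mm from the TCP; geometry agrees. Carrying it smoothly to stand in front of the hook tip.

Emit:
{"api": "step_arm", "payload": {"delta_pos": [[-0.008,0.018,0.0065],[-0.016,0.036,0.013],[-0.024,0.054,0.0195],[-0.0325,0.072,0.026],[-0.0325,0.072,0.026],[-0.0325,0.072,0.026],[-0.0325,0.072,0.026],[-0.0325,0.072,0.026]], "spin": [-0.001,-0.0015,-0.0023,-0.0031,-0.0031,-0.0031,-0.0031,-0.0031]}}

```text
time: 19.0
tool_pos: [572.9, 41.3, 302.3]
tcp_rot: [180.0, 0.0, 178.5]
ft_force: [-0.4, -0.3, -3.2]
finger_gap: 5.2
grip_force: 20.6
```

Emit:
{"api": "step_arm", "payload": {"delta_pos": [[-0.0325,0.072,0.026],[-0.0325,0.072,0.026],[-0.0325,0.072,0.026],[-0.0325,0.072,0.026],[-0.024,0.054,0.0195],[-0.016,0.036,0.013],[-0.008,0.018,0.0065],[0,0,0]], "spin": [-0.0031,-0.0031,-0.0031,-0.0031,-0.0023,-0.0015,-0.001,0]}}

```text
time: 20.0
tool_pos: [537.8, 119.4, 330.4]
tcp_rot: [-180.0, -0.0, 175.4]
ft_force: [-0.2, -0.4, -2.6]
finger_gap: 5.3
grip_force: 20.6
```

```bash
python3 tq.py; cat > look2.py <<'E'
from h import *
import sys
n=sys.argv[1]
s=snap('side','s'+n);t=snap('top','t'+n);w=snap('wrist','w'+n);q=r.sense();print(q['time'],q['tool_pos'],q['tcp_rot'],q['ft_force'])
def crop(S,c,wd):
    h=wd*3//4;p=proj(S,c)[0].astype(int);x,y=max(0,p[0]-wd//2),max(0,p[1]-h//2);print('crop',x,y,wd,h)
    return cv2.resize(S['pixels'][y:y+h,x:x+wd],(400,300),interpolation=cv2.INTER_CUBIC)
c,sc=np.load('poses.npy')
im=np.vstack([np.hstack([crop(s,[541,170,255],80),crop(t,[541,180,265],80)]),np.hstack([cv2.resize(w['pixels'],(400,300)),crop(w,[543,185,262],160)])])
cv2.imwrite(f'pics/l{n}.png',im)
E
python3 look2.py 6
```

```text
[ 1.130e-01 -2.030e-01 -3.333e+00 -2.100e-02 -2.200e-02  1.000e-03] [0.231 0.462 0.319 0.042 0.02  0.031]
20.6 [537.81426479 119.31032108 330.44366415] 4.917884550106462 20.564357936382294
20.75 [537.8409242  119.38121805 330.50736679] [-1.79999378e+02  6.63272361e-03  1.75421501e+02] [-0.09938225 -0.12725086 -2.78629487]
crop 186 119 80 60
crop 166 155 80 60
crop 276 149 160 120
```

View pics/l6.png

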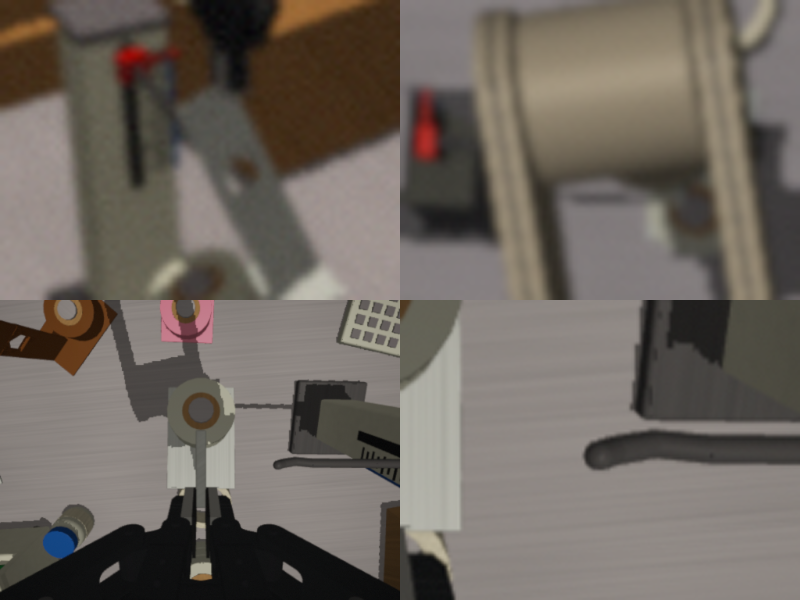

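The wrist crop shows the hook bar with its tip at (585-600,456) and the level part at about (760,448). Computing its position.

```bash
python3 - <<'E'
from lean import *
W6,S=load('w6'),load('s6')
w=lambda x,y:((x-400+.5)/2.5-.5+276,(y-300+.5)/2.5-.5+149)
s=lambda x,y:((x+.5)/5-.5+186,(y+.5)/5-.5+119)
for z,p in((266,(586,456)),(266,(600,456)),(258,(640,444)),(256,(655,443)),(260,(720,448)),(260,(790,449))): print(z,atz(W6,[w(*p)],z).round(1))
print(proj(S,[[542.8,178.4,266],[544.6,200.3,260]]), )
o,d=ray(S,[s(243,168)]); y=119.3; t=(y-o[1])/d[0,1]; print('hole ctr',o+d*t)
wf=lambda x,y:((x+.5)*1.28-.5,(y-300+.5)*1.28-.5)
obs=[(S,s(243,168),(0,0,114)),(S,s(184,106),(-22,0,187)),(S,s(205,275),(-66,0,49)),(W6,wf(201,410),(-66,0,49))]
p=fit(obs,[538,119,278,.35],np.radians(-4.6)); print(p[:3]-[537.8,119.3,330.5])
E
```

```text
266 [[542.5 179.6 266. ]]
266 [[542.8 183.2 266. ]]
258 [[543.2 196.3 258. ]]
256 [[544.  201.1 256. ]]
260 [[545.4 217.3 260. ]]
260 [[547.2 236.4 260. ]]
[[225.99840443 145.26306786]
 [223.66686244 144.0619373 ]]
hole ctr [[543.47275202 119.3        266.02315404]]
apex [540.  119.3 281.6] lean 0.32
[[0.4, -0.2], [-0.3, -0.4], [-1.5, 1.1], [-0.0, 0.2]]
[ 2.24262108e+00 -3.37337067e-02 -4.88549079e+01]
```

Hook tip is at (542.5, 179.6) and the saddle at (544.3, 201); the hole centre is at (543.5, 119.3, 266). Threading the hole over the tip, 3 mm lower and 1 mm to -x.

Emit:
{"api": "step_arm", "payload": {"delta_pos": [[-0.005,0.02,-0.01],[0,0.045,-0.005],[0,0.065,0],[0,0.075,0],[0,0.075,0],[0,0.065,0],[0,0.045,0],[0,0.0185,0]], "spin": [0,0,0,0,0,0,0,0]}}

```text
time: 21.75
tool_pos: [536.8, 201.7, 327.4]
tcp_rot: [-180.0, -0.0, 175.5]
ft_force: [-0.2, -0.5, -3.5]
finger_gap: 5.2
grip_force: 20.6
```

```bash
python3 tq.py; python3 look2.py 7;python3 - <<'E'
from h import *
i=cv2.imread('pics/l7.png')
s,w=load('s7'),load('w7')
cv2.imwrite('pics/l7b.png',np.hstack([i[:300,:400],i[300:,:400]]))
E
```

```text
[-1.460e-01  3.400e-02 -3.332e+00 -2.000e-03 -2.700e-02  3.000e-03] [0.556 0.407 0.309 0.028 0.019 0.023]
22.35 [536.85020017 200.90153179 327.48147832] 5.082869458507723 20.564412474632263
22.5 [536.82629859 201.04369698 327.49798393] [1.79999310e+02 1.99692133e-03 1.75415344e+02] [ 0.88714178  0.6153356  -3.80272306]
crop 186 119 80 60
crop 166 155 80 60
crop 153 161 160 120
```

View pics/l7b.png

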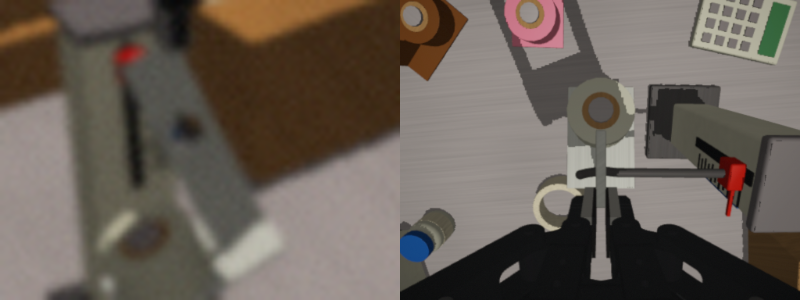

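The bar passes through the hole (wrist: bar at row 173 behind the strap, tip at 578) and the force is unchanged, so nothing touches. Lowering slowly along the hole's axis.

Emit:
{"api": "step_arm", "payload": {"delta_pos": [[0.004,0,-0.01],[0.004,0,-0.01],[0.004,0,-0.01],[0.004,0,-0.01],[0.004,0,-0.01],[0.004,0,-0.01],[0.004,0,-0.01],[0.002,0,-0.01]], "spin": [0,0,0,0,0,0,0,0]}}

```text
time: 23.5
tool_pos: [542.9, 201.1, 311.4]
tcp_rot: [180.0, 0.0, 175.4]
ft_force: [0.2, -0.4, -3.5]
finger_gap: 5.3
grip_force: 20.6
```

```bash
python3 tq.py
```

```text
[ 5.400e-02 -1.000e-01 -2.857e+00 -7.000e-03 -3.600e-02  1.000e-03] [0.453 0.572 0.362 0.025 0.027 0.026]
24.1 [542.81870619 201.09686084 311.54977118] 4.921186048247089 20.58775931596756
```

Emit:
{"api": "step_arm", "payload": {"delta_pos": [[0,0,-0.0075],[0,0,-0.0075],[0,0,-0.0075],[0,0,-0.0075],[0,0,-0.0075],[0,0,-0.0075],[0,0,-0.0075],[0,0,-0.0075]], "spin": [0,0,0,0,0,0,0,0]}}

```text
time: 25.1
tool_pos: [542.9, 201.1, 299.5]
tcp_rot: [180.0, 0.0, 175.4]
ft_force: [-0.2, -0.1, 0.2]
finger_gap: 5.0
grip_force: 20.7
```

```bash
python3 tq.py
```

```text
[-4.800e-02  1.200e-01 -1.577e+00  2.800e-02 -3.200e-02 -1.000e-03] [0.497 0.41  0.544 0.031 0.037 0.029]
25.7 [542.83318019 201.09415892 299.52834903] 4.925886019643795 20.740968883037567
```

Emit:
{"api": "step_arm", "payload": {"delta_pos": [[0,0,-0.0075],[0,0,-0.0075],[0,0,-0.0075],[0,0,-0.0075],[0,0,-0.0075],[0,0,-0.0075],[0,0,-0.0075],[0,0,-0.0075]], "spin": [0,0,0,0,0,0,0,0]}}

```text
time: 26.7
tool_pos: [542.8, 201.1, 287.5]
tcp_rot: [180.0, 0.0, 175.4]
ft_force: [-0.3, 0.5, 0.1]
finger_gap: 5.1
grip_force: 20.9
```

```bash
sed -i 's/range(12)/range(20)/' tq.py;python3 tq.py
```

```text
[ 0.195  0.107  0.197  0.06  -0.05  -0.01 ] [0.471 0.465 0.581 0.033 0.036 0.029]
27.7 [542.79957879 201.06501445 287.47665606] 4.982646375341155 20.89021861553192
```

The load is nearly all on the scale (0.2 N measured, sensor bias about +0.4). Moving slightly lower while shifting the tab 3 mm to -x towards the balance lean.

Emit:
{"api": "step_arm", "payload": {"delta_pos": [[-0.003,0,-0.003],[-0.003,0,-0.003],[-0.003,0,-0.003],[-0.003,0,-0.003],[-0.003,0,0],[0,0,0]], "spin": [0,0,0,0,0,0]}}

```text
time: 28.45
tool_pos: [539.8, 201.1, 285.1]
tcp_rot: [180.0, 0.0, 175.4]
ft_force: [1.0, -0.1, -0.1]
finger_gap: 5.2
grip_force: 21.0
```

```bash
python3 tq.py; python3 - <<'E'
from lean import *
# automatic roll-core check (brown/orange blob) for lean; no picture viewed
w=snap('wrist','w8');s=snap('side','s8')
q=r.sense()['tool_pos'];ap=[544.3,201,235.]
for S,n in((w,'w'),(s,'s')):
    hsv=cv2.cvtColor(S['pixels'],cv2.COLOR_BGR2HSV)
    for L in(.3,.37,.44,.5): print(n,L,proj(S,W([*ap,L],(-66,0,49),np.radians(-4.7)))[0].round(1),end=' ')
    p=proj(S,W([*ap,.4],(-66,0,49),np.radians(-4.7)))[0]
    m=((hsv[...,0]>5)&(hsv[...,0]<22)&(hsv[...,1]>95)).astype(np.uint8)
    yy,xx=np.mgrid[:384,:512];m[(xx-p[0])**2+(yy-p[1])**2>(35 if n=='w' else 10)**2]=0
    v,u=np.nonzero(m);print(n,'blob',len(u),u.mean() if len(u) else 0,v.mean() if len(v) else 0,(u.min()+u.max())/2 if len(u) else 0,(v.min()+v.max())/2 if len(u) else 0)
E
```

```text
[ 1.498  0.188  0.306  0.033 -0.442  0.02 ] [0.551 0.47  0.536 0.028 0.027 0.032]
29.45 [539.80544956 201.07694341 285.06874511] 4.893480661478249 20.976131558418274
w 0.3 [257.7 141.5] w 0.37 [257.7 149. ] w 0.44 [257.6 156.7] w 0.5 [257.6 163.2] w blob 784 258.1887755102041 149.56760204081633 258.0 150.0
s 0.3 [216.1 174.5] s 0.37 [217.8 174.6] s 0.44 [219.5 174.5] s 0.5 [221.  174.4] s blob 8 218.125 175.75 218.0 175.0
```

The roll core is at wrist row 149.6, which gives a lean of about 0.375 rad, near balance. Fz is about the sensor's zero, so the scale bears all of it. Releasing.

Emit:
{"api": "step_arm", "payload": {"delta_pos": [[0,0,0],[0,0,0],[0,0,0],[0,0,0],[0,0,0],[0,0,0],[0,0,0],[0,0,0]], "spin": [0,0,0,0,0,0,0,0], "gripper": -0.4}}

```text
time: 30.55
tool_pos: [539.8, 201.1, 285.1]
tcp_rot: [180.0, 0.0, 175.4]
ft_force: [-0.3, 0.4, -0.7]
finger_gap: 25.5
grip_force: 0.0
```

Emit:
{"api": "step_arm", "payload": {"delta_pos": [[0,0,0.01],[0,0,0.03],[0,0,0.05],[0,0,0.08],[0,0,0.1],[0,0,0.1],[0,0,0.1],[0,0,0.05]], "spin": [0,0,0,0,0,0,0,0]}}

```text
time: 31.55
tool_pos: [540.3, 201.2, 391.9]
tcp_rot: [179.9, 0.2, 175.4]
ft_force: [0.3, -0.2, -0.3]
finger_gap: 25.7
grip_force: 0.0
```

Emit:
{"api": "step_arm", "payload": {"delta_pos": [[0,0,0],[0,0,0],[0,0,0],[0,0,0],[0,0,0],[0,0,0],[0,0,0],[0,0,0]], "spin": [0,0,0,0,0,0,0,0]}}

```text
time: 32.55
tool_pos: [539.8, 201.1, 389.1]
tcp_rot: [180.0, 0.0, 175.4]
ft_force: [0.6, -0.1, 1.1]
finger_gap: 25.9
grip_force: 0.0
```

```bash
cat > chk.py <<'E'
from lean import *
for k in range(6):
    w=r.snapshot('wrist');s=snap('side','s9')
    o=[]
    for S,n,R in((w,'w',45),(s,'s',12)):
        hsv=cv2.cvtColor(S['pixels'],cv2.COLOR_BGR2HSV)
        p=proj(S,W([544.3,201,233,.42],(-66,0,49),np.radians(-4.7)))[0]
        m=((hsv[...,0]>5)&(hsv[...,0]<22)&(hsv[...,1]>95)).astype(np.uint8)
        yy,xx=np.mgrid[:384,:512];m[(xx-p[0])**2+(yy-p[1])**2>R**2]=0
        v,u=np.nonzero(m);o+=[n,len(u),u.mean().round(2),v.mean().round(2)] if len(u) else [n,0]
    print(round(r.sense()['time'],2),o)
for L in(.3,.37,.44,.5):print(L,proj(w,W([544.3,201,233,L],(-66,0,49),np.radians(-4.7)))[0].round(1),proj(s,W([544.3,201,233,L],(-66,0,49),np.radians(-4.7)))[0].round(1))
print(r.sense()['tool_pos'],r.sense()['ft_force'])
E
python3 chk.py
```

```text
32.65 ['w', 397, np.float64(255.34), np.float64(140.86), 's', 5, np.float64(222.2), np.float64(174.0)]
32.75 ['w', 400, np.float64(255.28), np.float64(140.77), 's', 5, np.float64(221.6), np.float64(174.2)]
32.85 ['w', 398, np.float64(255.26), np.float64(140.77), 's', 5, np.float64(221.4), np.float64(173.6)]
32.95 ['w', 397, np.float64(255.29), np.float64(140.87), 's', 7, np.float64(221.43), np.float64(174.57)]
33.05 ['w', 399, np.float64(255.19), np.float64(140.82), 's', 6, np.float64(223.0), np.float64(173.17)]
33.15 ['w', 398, np.float64(255.28), np.float64(140.84), 's', 4, np.float64(221.75), np.float64(174.25)]
0.3 [257.5 129.8] [216.1 175. ]
0.37 [257.4 135.5] [217.8 175. ]
0.44 [257.4 141.3] [219.6 175. ]
0.5 [257.4 146.4] [221.1 174.8]
[539.81437838 201.09200562 389.07257332] [ 0.49140767 -0.89805412  0.30976181]
```

The carrier hangs still at a lean of about 0.435 rad, and the gripper is well clear.

```bash
python3 -c "
from bench import r
print(r.hand_in())"
```

```text
the job is handed in; nothing more can be done
None
```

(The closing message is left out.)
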